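Open the air filter beside the measuring machine

TASK

Open the filter housing that has the blue cover: turn the cover a quarter turn counter-clockwise as seen from above to free its lugs from the claws, lift it off, and lower it right way up onto the middle of the white mat before letting go. Leave the housing with the yellow cover alone.

Things in the scene. Friction and masses are not known exactly. Their poses are not given: they have to be found in the camera images.
- blue_grip (a point): Centre of the grip bar on the loose blue cover (0.2 kg). Bar 60 mm long along x, 16 wide along y, 44 tall (19 above this point), z up. Below it a disc 86 mm across, 15 thick, its top 25 mm below this point, at the level of the claws' tops; two lugs 14 mm wide stick out along +x and -x to 54 mm from the axis; then a plug 60 mm across, 10 long. Stood on a flat surface, this point is 50 mm above it.
- air_housing: Fixed white housing under the blue cover; origin at its underside's centre. Rim 85 mm high, 132 across. Two steel claws (tops 100 mm high) hold the lugs down; locked, cover x lies within 3 degrees of housing x. Turned counter-clockwise from above, the lugs are clear from 60 degrees and meet stops at 100; between these the cover lifts straight off. The turn is light; 3 mm of side play.
- mat_top (a point): Centre of the top face of the fixed white square mat, 180 x 180 mm, 4 mm thick, lying on the bench between the two housings; z up, x and y along its sides.
- yellow_grip_end (a point): End of the grip bar on the yellow cover, half-way up the bar; that cover's axis lies 30 mm from this point along its -x. The yellow cover and its fixed housing have the same shape and size as the blue one and are to be left alone.
Not all that is in view belongs to the job. What is shaped like the part that bears blue_grip but orange, pink or turquoise is not meant.

How it is judged (in metres and radians):
On the way, in this order (a step that is already met when the one before it is completed fails the run):
1. the blue cover is turned at least 57 degrees while still seated on its housing (angle between the x axis of blue_grip and the x axis of air_housing, either way round above 1 rad and z of blue_grip in the frame of air_housing below 0.14 m and horizontal distance between blue_grip and air_housing below 0.012 m), for 0.1 s.
2. the blue cover is lifted at least 25 mm clear above its seat (z of blue_grip in the frame of air_housing above 0.15 m), for 0.1 s.
3. the blue cover is lowered to within 12 mm of the mat, over its middle, still held by the fingers (horizontal distance between blue_grip and mat_top below 0.05 m and z of blue_grip in the frame of mat_top below 0.062 m and contact force between the fingers and anything else above 1 N), for 0.1 s.
At the end, for the whole second after the job is handed in: The blue cover stands right way up (within 8 degrees), plug down, on the white mat, its axis within 50 mm of the mat's centre, released and at rest (horizontal distance between blue_grip and mat_top below 0.05 m and z of blue_grip in the frame of mat_top between 0.045 and 0.055 m and angle between blue_grip's own z axis and vertical below 0.15 rad); the robot touches nothing.
It fails at once if the yellow cover is shifted, lifted or turned (the end of its grip bar moves more than 10 mm) (distance of yellow_grip_end from where it was at the start of the episode above 0.01 m).
It also fails if it takes over 45 s, if anything falls off the work surface, if the arm or the gripper's body presses on something with over 40 N, if the wrist force passes 120 N, or if a joint passes its speed limit or range.

ROBOT

A 6-joint arm with a two-finger parallel gripper is mounted at the origin on the work surface. World frame = base frame: x ahead of the robot, y to its left, z up, the work surface at z = 0. Lengths are in mm, angles in degrees, forces in N, time in s.
With the tool pointing down it reaches from about 350 to 850 mm from the base axis. Payload 8.1 kg.
Tool frame: the origin (TCP) lies midway between the tips of the shut fingers; the grasp point (between the pads) lies 19 mm behind it (grip_depth is the z of the grasp point in the tool frame, in mm); z points along the fingers, x is the direction in which the jaws open and shut, and the axes are right-handed (so a half turn about z gives the same grasp; the last joint's range is limited). The gripper opens to 93 mm and grips with 3 to 60 N. Pads are 15 mm wide; open, the fingers measure 128 mm over their backs; the gripper's body (75 mm by 188 mm) begins 65 mm behind the grasp point.
Start: joints at [-69.236, 7.471, 85.268, -0, 87.261, -4.893], TCP at [259.81, -540.836, 218.635] pointing down, gripper open.
Joint ranges: [-169.43, 169.43], [-51.17, 129.36], [1.28, 143.12], [-76.62, 256.62], [0, 156.53], [-152.29, 152.29]. Speed limits (degrees/s): [136.94, 136.94, 159.86, 180, 180, 180].

INTERFACE

Orientations are given as a 3x3 rotation matrix whose columns are the frame's x, y, z axes.
In Python, from cell import * gives the robot as it stands.
- The arm moves only by the tool servo_tool, never from a script. Its argument "motion" is a list of rows, each an object of numbers: "x", "y", "z": the shift along the tool's x, y, z in mm; "roll": the turn about the tool's z in rad; "hand": the finger opening in mm, from 0 to 93. A call has 1 to 12 rows; each row is the pose to reach, as a shift and turn from the pose commanded when the call began, along the tool's axes at that moment; what a row does not reach only later rows make up. A row lasts 1/10 s, in which the tool goes at most 50 mm and 8.59 degrees, less where a joint would pass 70% of its speed; a pose out of reach is approached as far as the arm can. A call with a gripper value outside its range is refused whole. The fingers move at their own pace and stop on an object; the grip force is fixed at half the most. Time passes only in rows, so rows that repeat a pose let the fingers close. It gives the time, the measured TCP pose, the force and the opening at its end, in the units of the state.
- read_state(): the state, without advancing time (a new reading comes with each control period).
- get_image(name): name is "side" or "top" or "wrist"; returns (picture, depth): 480x640x3 uint8, red, green, blue; 480x640 float32, mm along the optical axis (not along the pixel's ray), 0 where there is no reading.
- camera_info(name): a dict with "camera_matrix" (3x3 intrinsics, pixels), "extrinsics" (4x4, takes a point from camera to world coordinates). Camera axes: x right, y down, z forward; pixel columns grow to the right and rows downward; lengths in mm; the calibration is good to about 2 mm. A picture is of the moment at which its call begins: read the wrist's pose just before it. camera_info takes no time and is no camera call; for the wrist camera it gives the pose at the moment of the call.
- close_job(): hands the job in, once; it reports no verdict.
Trained networks look in the newest picture that a camera, given by its name, has taken for a name from the list of things; names that differ only in an ending like _2 or _b are one class to them, and where a whole thing is asked for, a point or a joint stands for the part that bears it (a point fixed in the world has none). Each returns a list of dicts, best first, with "confidence" (0 to 1); they miss things now and then, are a little off and sometimes report something else, mostly with a low value. They report only what shows in the picture. A call takes as long as a camera call. They do not tell look-alikes from the thing itself.
- look_for(camera, name): "pixel" ([column, row] in pixels, amid what is visible of it).
- spot_point(camera, name): "pixel" ([column, row] in pixels: a listed point, or the origin of a listed thing).
The state is a dict: "clock": time; "joint_pos": joint angles; "qvel": joint speeds; "tau": joint torques, N m; "tool_pos": TCP position; "tool_rot": TCP orientation; "wrist_force": force on the tool from outside, world axes, zero at the start; "wrist_torque": the same for the moment, N m; "gripper_width": opening from 0.0 (shut) to 1.0 (fully open).
Only numpy, scipy, OpenCV 4.12 (cv2) and the standard library are available. Lean on these libraries where they do the work, as an engineer would, in place of code of your own. Each camera call takes 0.05 s, during which the arm holds its last target.

## Working session

There is one attempt and no reset: what is moved stays moved. The work goes in short steps, Python scripts to look and compute and a tool call to move; the robot and the scene stay as the last step left them, time stands still between calls to the robot, and variables do not carry over. Pictures are saved under pics/ and viewed, and the job is handed in when it is done.

Besides the shell and the picture viewer there is one more tool, called after ">>>" in YAML: its name, and indented under it one key for each argument. servo_tool: Moves the arm, as the interface text tells. Its arguments: {"type":"object","properties":{"motion":{"type":"array"}},"required":["motion"]}

```bash
mkdir -p pics; cat > h.py <<'E'
from cell import *
import numpy as np, cv2
def snap(n,f):
    im,d=get_image(n); cv2.imwrite('pics/'+f,cv2.cvtColor(im,cv2.COLOR_RGB2BGR)); np.save('pics/'+f+'.npy',d); return im,d
def w(n,px,d,info=None):
    ci=info or camera_info(n); K=np.array(ci['camera_matrix']);T=np.array(ci['extrinsics'])
    u,v=px; p=np.linalg.inv(K)@np.array([u,v,1.])*d
    return T[:3,:3]@p+T[:3,3]
def onz(n,px,z):
    ci=camera_info(n);T=np.array(ci['extrinsics']);a=w(n,px,1.);o=T[:3,3];r=a-o
    return o+r*(z-o[2])/r[2]
E
python3 - <<'E'
from h import *
for n in('top','side'):
    im,d=snap(n,n+'1.png')
    for nm in('blue_grip','air_housing','mat_top','yellow_grip_end'):
        for r in spot_point(n,nm)[:5]:
            u,v=r['pixel'];dd=d[int(v),int(u)]
            print(n,nm,np.round(r['pixel'],1),round(r['confidence'],2),np.round(w(n,(u,v),dd),0))
s=read_state();print(s['clock'],s['tool_rot'],s['wrist_force'])
E
```

```text
top blue_grip [249.9 354.7] 0.95 [321. 226.  68.]
top blue_grip [150.7 201.6] 0.71 [634. 428.  73.]
top blue_grip [195.2 147.8] 0.6 [753. 342.  55.]
top blue_grip [234.2 244.4] 0.58 [527. 243. 143.]
top blue_grip [158.8 323.7] 0.58 [386. 406.  71.]
top air_housing [244.5 253.9] 0.76 [509. 225. 136.]
top mat_top [351.6 250.6] 0.62 [530.  18.   4.]
top yellow_grip_end [504.9 206.3] 0.73 [ 592. -281.  100.]
side blue_grip [232.  392.7] 0.82 [633. 441.  67.]
side blue_grip [429.1 306. ] 0.79 [330. 245.  68.]
side blue_grip [313.6 279.1] 0.77 [527. 259. 131.]
side blue_grip [169.4 351.3] 0.65 [745. 372.  70.]
side blue_grip [403.6 393.2] 0.57 [386. 420.  57.]
side air_housing [316.2 331.4] 0.69 [520. 297.  49.]
side mat_top [317.1 248.6] 0.92 [535.   5.   1.]
side mat_top [317.  280.6] 0.37 [521. 257. 126.]
side yellow_grip_end [304.2 142. ] 0.58 [ 587. -316.  100.]
0.5 [[ 4.32980073e-01 -9.01403492e-01 -3.51087261e-05]
 [-9.01403490e-01 -4.32980074e-01  6.56562002e-05]
 [-7.43841070e-05  3.21930185e-06 -9.99999997e-01]] [-0.20366251  0.03247583  0.22922595]
```

View pics/top1.png

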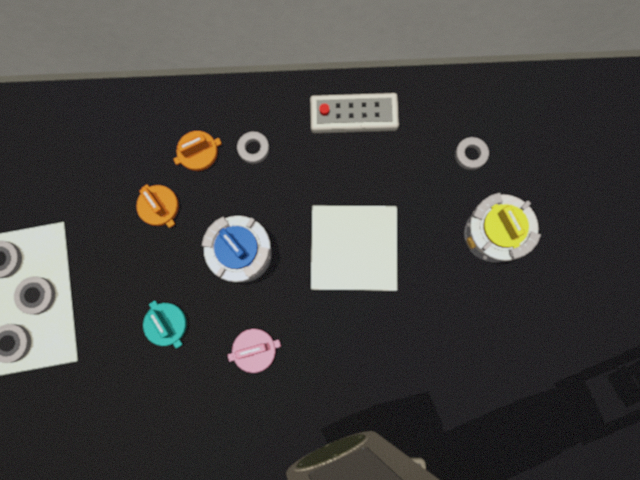

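View pics/side1.png

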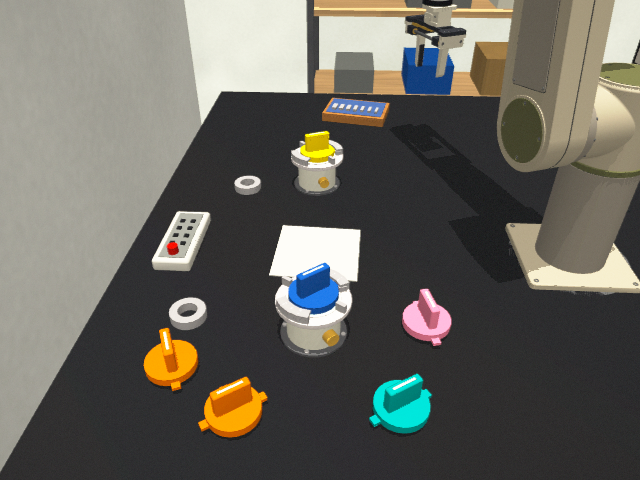

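```bash
python3 - <<'E'
import cv2
a=cv2.imread('pics/top1.png')[190:310,180:320]
cv2.imwrite('pics/crop1.png',cv2.resize(a,None,fx=5,fy=5,interpolation=cv2.INTER_CUBIC))
E
```

```text
(no output)
```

View pics/crop1.png

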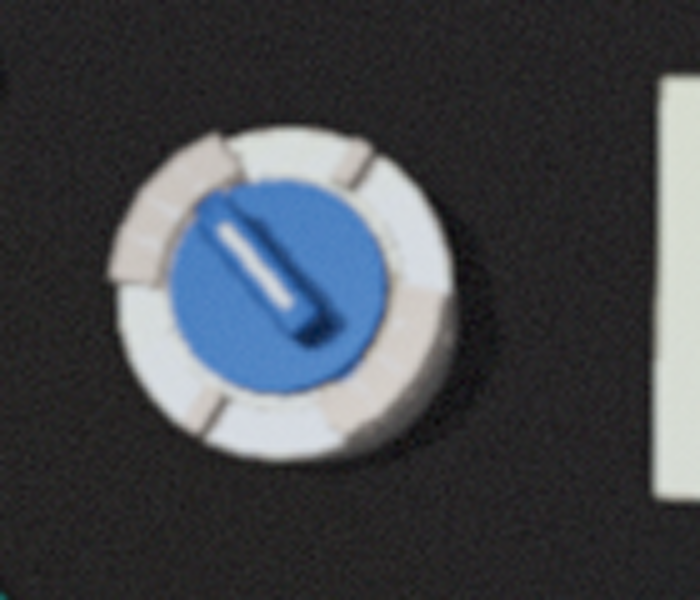

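The top view shows the blue cover seated in its clawed housing at (236,247). The look-alikes lie loose on the bench: two orange at (197,150) and (157,205), turquoise at (164,324) and pink at (253,351). Only the blue one fits, and the crop confirms it, with its lugs under the claws. The mat is at (354,248) and the yellow cover at (505,227). Next I'll measure the bar.

```bash
python3 - <<'E'
from h import *
im=cv2.cvtColor(cv2.imread('pics/top1.png'),cv2.COLOR_BGR2RGB);d=np.load('pics/top1.png.npy')
pts=[]
for v in range(205,295):
  for u in range(195,280):
    if d[v,u]>0: pts.append((*w('top',(u,v),d[v,u]),*im[v,u].astype(int)))
P=np.array(pts)
bl=(P[:,5]-P[:,3]>50)
print('blue z hist',np.histogram(P[bl][:,2],bins=[80,95,105,115,125,135,140,145,150,160]))
m=(P[:,2]>134)&(P[:,2]<160)
Q=P[m][:,:2].astype(np.float32); print(len(Q),Q.mean(0),np.median(P[m][:,2]),cv2.minAreaRect(Q))
c=Q-Q.mean(0);e,V=np.linalg.eigh(c.T@c);a=V[:,1];print('axis deg',np.degrees(np.arctan2(a[1],a[0])),np.ptp(c@a),np.ptp(c@V[:,0]))
q=P[bl&(P[:,2]>92)&(P[:,2]<108)];print('disc',cv2.minEnclosingCircle(q[:,:2].astype(np.float32)),np.median(q[:,2]))
r=P[(P[:,2]>75)&(P[:,2]<110)];print('rim',cv2.minEnclosingCircle(r[:,:2].astype(np.float32)))
# mat
wm=(im.min(2)>150).astype(np.uint8);wm[:, :300]=0;wm[:,410:]=0;wm[:190]=0;wm[310:]=0
c=cv2.minAreaRect(np.argwhere(wm)[:,::-1].astype(np.float32));print(c,onz('top',c[0],4.))
s=read_state();print(s['tool_pos'],camera_info('wrist')['extrinsics'])
E
```

```text
Traceback (most recent call last):
  File "h.py", line 6, in w
    ci=info or camera_info(n); K=np.array(ci['camera_matrix']);T=np.array(ci['extrinsics'])
               ~~~~~~~~~~~^^^
ValueError: time passes only in moves, steps and waits
```

```bash
sed -i 's/ci=info or camera_info(n); K/ci=info or CI(n); K/; s/    ci=camera_info(n);T/    ci=CI(n);T/' h.py; cat >> h.py <<'E'
_c={}
def CI(n):
    if n not in _c: _c[n]=camera_info(n)
    return _c[n]
E
cat > m.py <<'E'
from h import *
import sys
def measure(f,n,ulo,uhi,vlo,vhi,zlo=134,zhi=160):
    im=cv2.cvtColor(cv2.imread('pics/'+f),cv2.COLOR_BGR2RGB);d=np.load('pics/'+f+'.npy')
    pts=[]
    for v in range(vlo,vhi):
      for u in range(ulo,uhi):
        if d[v,u]>0: pts.append((*w(n,(u,v),d[v,u]),*im[v,u].astype(int)))
    P=np.array(pts)
    bl=(P[:,5]-P[:,3]>50)
    print('blue z hist',np.histogram(P[bl][:,2],bins=[40,60,80,95,105,115,125,135,140,145,150,160]))
    m=(P[:,2]>zlo)&(P[:,2]<zhi)
    Q=P[m][:,:2].astype(np.float32); print(len(Q),Q.mean(0),np.median(P[m][:,2]),cv2.minAreaRect(Q))
    c=Q-Q.mean(0);e,V=np.linalg.eigh(c.T@c);a=V[:,1];print('axis deg',np.degrees(np.arctan2(a[1],a[0])),np.ptp(c@a),np.ptp(c@V[:,0]))
    return P,bl
E
python3 - <<'E'
from m import *
P,bl=measure('top1.png','top',195,280,205,295)
q=P[bl&(P[:,2]>92)&(P[:,2]<108)];print('disc',cv2.minEnclosingCircle(q[:,:2].astype(np.float32)),np.median(q[:,2]))
r=P[(P[:,2]>75)&(P[:,2]<110)];print('rim',cv2.minEnclosingCircle(r[:,:2].astype(np.float32)))
im=cv2.imread('pics/top1.png')
wm=(im.min(2)>150).astype(np.uint8);wm[:, :300]=0;wm[:,410:]=0;wm[:190]=0;wm[310:]=0
c=cv2.minAreaRect(np.argwhere(wm)[:,::-1].astype(np.float32));print(c,onz('top',c[0],4.))
s=read_state();print(s['tool_pos'],np.round(camera_info('wrist')['extrinsics'],3))
E
```

```text
blue z hist (array([   0,    0,   25, 1119,   23,   14,   14,    8,  125,   79,    0]), array([ 40,  60,  80,  95, 105, 115, 125, 135, 140, 145, 150, 160]))
272 [529.6789  247.49529] 144.4675695149648 ((530.7373657226562, 248.5977325439453), (60.738311767578125, 15.999354362487793), 38.40448760986328)
axis deg -141.64827 60.73297 16.013243
disc ((530.7757568359375, 251.638427734375), 45.4093132019043) 100.71155757237193
rim ((530.7584228515625, 248.3790740966797), 66.29071807861328)
((353.5, 248.0), (84.0, 85.0), 90.0) [535.017923    13.86097503   4.        ]
[ 259.78362106 -540.8216295   218.60056746] [[ 4.33000e-01 -8.69000e-01 -2.39000e-01  3.25236e+02]
 [-9.01000e-01 -4.18000e-01 -1.15000e-01 -5.08822e+02]
 [ 0.00000e+00  2.65000e-01 -9.64000e-01  3.85060e+02]
 [ 0.00000e+00  0.00000e+00  0.00000e+00  1.00000e+00]]
```

>>> servo_tool:
  motion:
    - {"x":-25,"y":-25,"roll":-0.02}
    - {"x":-60,"y":-59,"roll":-0.05}
    - {"x":-95,"y":-93,"roll":-0.1}
    - {"x":-130,"y":-127,"roll":-0.15}
    - {"x":-165,"y":-161,"roll":-0.2}
    - {"x":-200,"y":-196,"roll":-0.222}
    - {"x":-235,"y":-231,"roll":-0.222}
    - {"x":-270,"y":-266,"roll":-0.222}
    - {"x":-305,"y":-301,"roll":-0.222}
    - {"x":-340,"y":-335,"roll":-0.222}
    - {"x":-375,"y":-370,"roll":-0.222}
    - {"x":-400,"y":-394,"roll":-0.222}

```text
validation failed for argument at $.mo...
```

>>> servo_tool:
  motion:
    - {"x":-25,"y":-25,"z":0,"roll":-0.02,"hand":93}
    - {"x":-60,"y":-59,"z":0,"roll":-0.05,"hand":93}
    - {"x":-95,"y":-93,"z":0,"roll":-0.1,"hand":93}
    - {"x":-130,"y":-127,"z":0,"roll":-0.15,"hand":93}
    - {"x":-165,"y":-161,"z":0,"roll":-0.2,"hand":93}
    - {"x":-200,"y":-196,"z":0,"roll":-0.222,"hand":93}
    - {"x":-235,"y":-231,"z":0,"roll":-0.222,"hand":93}
    - {"x":-270,"y":-266,"z":0,"roll":-0.222,"hand":93}
    - {"x":-305,"y":-301,"z":0,"roll":-0.222,"hand":93}
    - {"x":-340,"y":-335,"z":0,"roll":-0.222,"hand":93}
    - {"x":-375,"y":-370,"z":0,"roll":-0.222,"hand":93}
    - {"x":-400,"y":-394,"z":0,"roll":-0.222,"hand":93}

```text
clock: 1.7
tool_pos: [442.3, -6.8, 219.0]
tool_rot: [[0.622, -0.783, 0.001], [-0.783, -0.622, 0.0], [0.0, -0.001, -1.0]]
wrist_force: [0.4, -0.4, -0.3]
gripper_width: 0.998
```

>>> servo_tool:
  motion:
    - {"x":-16,"y":-25,"z":0,"roll":0,"hand":93}
    - {"x":-38,"y":-60,"z":0,"roll":0,"hand":93}
    - {"x":-62,"y":-97,"z":0,"roll":0,"hand":93}
    - {"x":-86,"y":-134,"z":0,"roll":0,"hand":93}
    - {"x":-110,"y":-171,"z":0,"roll":0,"hand":93}
    - {"x":-130,"y":-203,"z":0,"roll":0,"hand":93}
    - {"x":-142,"y":-222,"z":0,"roll":0,"hand":93}
    - {"x":-147,"y":-230,"z":0,"roll":0,"hand":93}
    - {"x":-147,"y":-230,"z":0,"roll":0,"hand":93}
    - {"x":-147,"y":-230,"z":0,"roll":0,"hand":93}

```text
clock: 2.7
tool_pos: [530.6, 247.4, 218.5]
tool_rot: [[0.621, -0.784, -0.0], [-0.784, -0.621, -0.001], [0.0, 0.001, -1.0]]
wrist_force: [0.5, 0.5, 0.5]
gripper_width: 1.003
```

```bash
python3 - <<'E'
from h import *
s=read_state();print(s['clock'],s['tool_pos'],np.round(s['tool_rot'],3))
info=camera_info('wrist')
im,d=snap('wrist','w1.png')
for r in spot_point('wrist','blue_grip')[:3]:
    u,v=r['pixel'];print(r, w('wrist',(u,v),d[int(v),int(u)],info))
K=np.array(info['camera_matrix']);T=np.array(info['extrinsics'])
vv,uu=np.mgrid[:480,:640]
p=np.stack([(uu-K[0,2])/K[0,0]*d,(vv-K[1,2])/K[1,1]*d,d],-1)@T[:3,:3].T+T[:3,3]
i=im.astype(int);b=(d>0)&(i[...,2]-i[...,0]>40)&(p[...,2]>137)&(p[...,2]<152)
print(b.sum(),cv2.minAreaRect(p[b][:,:2].astype(np.float32)),np.median(p[b][:,2]))
E
```

```text
2.7 [530.63983231 247.4259371  218.54721474] [[ 0.621 -0.784 -0.   ]
 [-0.784 -0.621 -0.001]
 [ 0.     0.001 -1.   ]]
{'pixel': [321.7, 242.0], 'confidence': 0.84} [534.09616032 253.46551941 144.75674127]
{'pixel': [82.3, 232.3], 'confidence': 0.7} [395.00109832 406.92101302  63.86299517]
1656 ((528.8504638671875, 249.953369140625), (59.24839782714844, 15.924468040466309), 38.74490737915039) 144.07706559373455
```

View pics/w1.png

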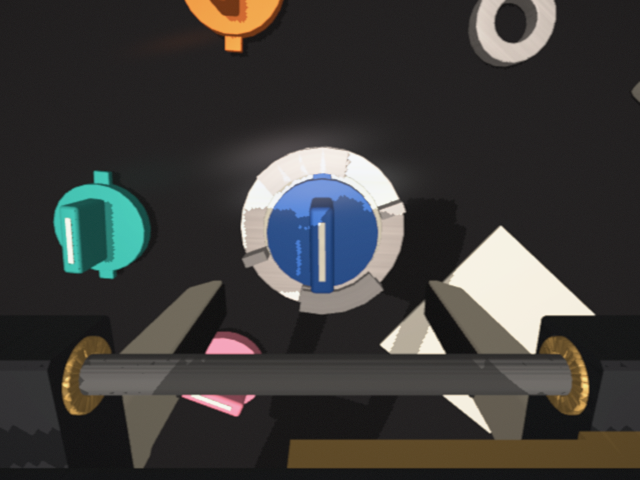

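Wrist view: the blue bar at (321,243) is upright and midway between the fingers, and its pose agrees with the top camera to 2 mm. Going down to grasp it.

>>> servo_tool:
  motion:
    - {"x":-1,"y":0,"z":20,"roll":0,"hand":93}
    - {"x":-1,"y":0,"z":45,"roll":0,"hand":93}
    - {"x":-1,"y":0,"z":70,"roll":0,"hand":93}
    - {"x":-1,"y":0,"z":90,"roll":0,"hand":93}
    - {"x":-1,"y":0,"z":103,"roll":0,"hand":93}
    - {"x":-1,"y":0,"z":109,"roll":0,"hand":93}
    - {"x":-1,"y":0,"z":110,"roll":0,"hand":93}
    - {"x":-1,"y":0,"z":110,"roll":0,"hand":60}
    - {"x":-1,"y":0,"z":110,"roll":0,"hand":40}
    - {"x":-1,"y":0,"z":110,"roll":0,"hand":25}
    - {"x":-1,"y":0,"z":110,"roll":0,"hand":10}
    - {"x":-1,"y":0,"z":110,"roll":0,"hand":0}

```text
clock: 4.0
tool_pos: [530.4, 249.3, 109.0]
tool_rot: [[0.621, -0.784, 0.0], [-0.784, -0.621, 0.0], [0.0, -0.001, -1.0]]
wrist_force: [0.9, -0.1, -1.1]
gripper_width: 0.622
```

>>> servo_tool:
  motion:
    - {"x":0,"y":0,"z":0,"roll":0,"hand":0}
    - {"x":0,"y":0,"z":0,"roll":0,"hand":0}
    - {"x":0,"y":0,"z":0,"roll":0,"hand":0}
    - {"x":0,"y":0,"z":0,"roll":0,"hand":0}
    - {"x":0,"y":0,"z":0,"roll":0,"hand":0}

```text
clock: 4.5
tool_pos: [530.2, 249.1, 108.6]
tool_rot: [[0.621, -0.784, -0.0], [-0.784, -0.621, -0.0], [-0.0, 0.0, -1.0]]
wrist_force: [-0.2, 0.5, 0.3]
gripper_width: 0.189
```

>>> servo_tool:
  motion:
    - {"x":0,"y":0,"z":0,"roll":0,"hand":0}
    - {"x":0,"y":0,"z":0,"roll":0,"hand":0}
    - {"x":0,"y":0,"z":0,"roll":0,"hand":0}
    - {"x":0,"y":0,"z":0,"roll":-0.05,"hand":0}
    - {"x":0,"y":0,"z":0,"roll":-0.13,"hand":0}
    - {"x":0,"y":0,"z":0,"roll":-0.22,"hand":0}
    - {"x":0,"y":0,"z":0,"roll":-0.31,"hand":0}
    - {"x":0,"y":0,"z":0,"roll":-0.4,"hand":0}

```text
clock: 5.3
tool_pos: [530.2, 249.1, 108.6]
tool_rot: [[0.879, -0.477, -0.0], [-0.477, -0.879, -0.0], [-0.0, 0.0, -1.0]]
wrist_force: [-0.6, 0.1, -0.7]
gripper_width: 0.169
```

>>> servo_tool:
  motion:
    - {"x":0,"y":0,"z":0,"roll":-0.1,"hand":0}
    - {"x":0,"y":0,"z":0,"roll":-0.2,"hand":0}
    - {"x":0,"y":0,"z":0,"roll":-0.3,"hand":0}
    - {"x":0,"y":0,"z":0,"roll":-0.4,"hand":0}
    - {"x":0,"y":0,"z":0,"roll":-0.5,"hand":0}
    - {"x":0,"y":0,"z":0,"roll":-0.6,"hand":0}
    - {"x":0,"y":0,"z":0,"roll":-0.7,"hand":0}
    - {"x":0,"y":0,"z":0,"roll":-0.8,"hand":0}
    - {"x":0,"y":0,"z":0,"roll":-0.9,"hand":0}
    - {"x":0,"y":0,"z":0,"roll":-1.0,"hand":0}
    - {"x":0,"y":0,"z":0,"roll":-1.0,"hand":0}
    - {"x":0,"y":0,"z":0,"roll":-1.0,"hand":0}

```text
clock: 6.5
tool_pos: [530.2, 249.1, 108.6]
tool_rot: [[0.879, 0.476, 0.0], [0.476, -0.879, -0.0], [0.0, 0.0, -1.0]]
wrist_force: [-1.2, -0.3, -0.6]
gripper_width: 0.171
```

```bash
python3 - <<'E'
from h import *
s=read_state();print(s['clock'],s['tool_pos'],s['wrist_torque'],np.round(s['joint_pos'],1))
im,d=snap('wrist','w2.png'); im2,_=snap('side','side2.png')
a=cv2.imread('pics/side2.png')[180:400,200:440];b=cv2.imread('pics/w2.png')
a=cv2.resize(a,(400,367));b=cv2.resize(b,(400,300))
c=np.zeros((367,800,3),np.uint8);c[:,:400]=a;c[:300,400:]=b;cv2.imwrite('pics/c2.png',c)
E
```

```text
6.5 [530.19611134 249.12559906 108.60104398] [ 0.0302126  -0.16677945  0.05543599] [20.2  9.7 94.5 -0.  75.8 -8.3]
```

View pics/c2.png

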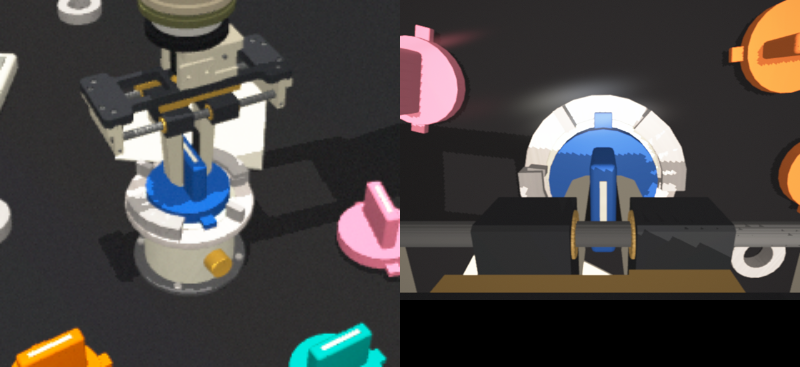

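The side crop shows the cover turned about 80°, with the lugs free in the gap at (207,221) and the bar held by the fingers. Lifting now.

>>> servo_tool:
  motion:
    - {"x":0,"y":0,"z":-4,"roll":0,"hand":0}
    - {"x":0,"y":0,"z":-10,"roll":0,"hand":0}
    - {"x":0,"y":0,"z":-18,"roll":0,"hand":0}
    - {"x":0,"y":0,"z":-28,"roll":0,"hand":0}
    - {"x":0,"y":0,"z":-40,"roll":0,"hand":0}
    - {"x":0,"y":0,"z":-52,"roll":0,"hand":0}
    - {"x":0,"y":0,"z":-64,"roll":0,"hand":0}
    - {"x":0,"y":0,"z":-74,"roll":0,"hand":0}
    - {"x":0,"y":0,"z":-80,"roll":0,"hand":0}
    - {"x":0,"y":0,"z":-80,"roll":0,"hand":0}

```text
clock: 7.6
tool_pos: [530.8, 249.4, 190.0]
tool_rot: [[0.878, 0.479, 0.002], [0.479, -0.878, 0.001], [0.002, 0.0, -1.0]]
wrist_force: [-0.3, 0.3, -2.0]
gripper_width: 0.172
```

```bash
python3 - <<'E'
from h import *
s=read_state();print(s['clock'],s['tool_pos'],np.round(s['tool_rot'],3).tolist())
R=np.array(s['tool_rot']);print(R.T@(np.array([535,14,188.6])-s['tool_pos']))
snap('side','side3.png')
E
```

```text
7.6 [530.8250823  249.36211602 190.01085678] [[0.878, 0.479, 0.002], [0.479, -0.878, 0.001], [0.002, 0.0, -1.0]]
[-108.96651146  208.6611462     1.25361918]
```

View pics/side3.png

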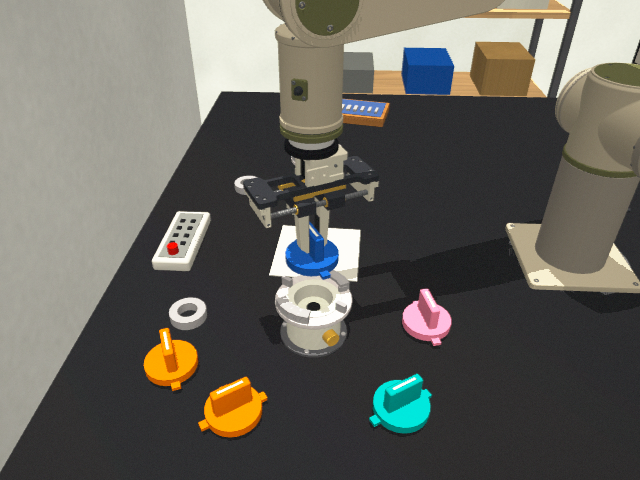

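The cover hangs upright in the gripper at (313,250), clear of the open housing. Moving it over the mat.

>>> servo_tool:
  motion:
    - {"x":-6,"y":11,"z":0,"roll":0,"hand":0}
    - {"x":-17,"y":33,"z":0,"roll":0,"hand":0}
    - {"x":-31,"y":59,"z":0,"roll":0,"hand":0}
    - {"x":-45,"y":86,"z":0,"roll":0,"hand":0}
    - {"x":-59,"y":113,"z":0,"roll":0,"hand":0}
    - {"x":-73,"y":140,"z":0,"roll":0,"hand":0}
    - {"x":-86,"y":165,"z":0,"roll":0,"hand":0}
    - {"x":-97,"y":186,"z":0,"roll":0,"hand":0}
    - {"x":-105,"y":201,"z":0,"roll":0,"hand":0}
    - {"x":-109,"y":208,"z":0,"roll":0,"hand":0}
    - {"x":-109,"y":208,"z":0,"roll":0,"hand":0}
    - {"x":-109,"y":208,"z":0,"roll":0,"hand":0}

```text
clock: 8.85
tool_pos: [533.8, 14.6, 188.3]
tool_rot: [[0.878, 0.478, -0.0], [0.478, -0.878, 0.0], [-0.0, -0.001, -1.0]]
wrist_force: [1.1, -0.2, -2.3]
gripper_width: 0.168
```

```bash
python3 - <<'E'
from h import *
s=read_state();print(s['clock'],s['tool_pos'],s['wrist_force'])
im,d=snap('side','side4.png')
i=im.astype(int);b=(i[...,2]-i[...,0]>60)&(d>0)
b[:200]=0;b[:,:200]=0
ps=np.array([w('side',(u,v),d[v,u]) for v,u in np.argwhere(b)])
print(len(ps),ps.min(0),ps.max(0),np.percentile(ps[:,2],[2,98]))
E
```

```text
8.85 [533.76951117  14.61726536 188.33682302] [ 1.07206932 -0.21064688 -2.32344794]
2642 [332.82784105 333.70281462  -3.178029  ] [433.96165933 455.58715586  70.7576229 ] [10.95451794 68.90601857]
```

View pics/side4.png

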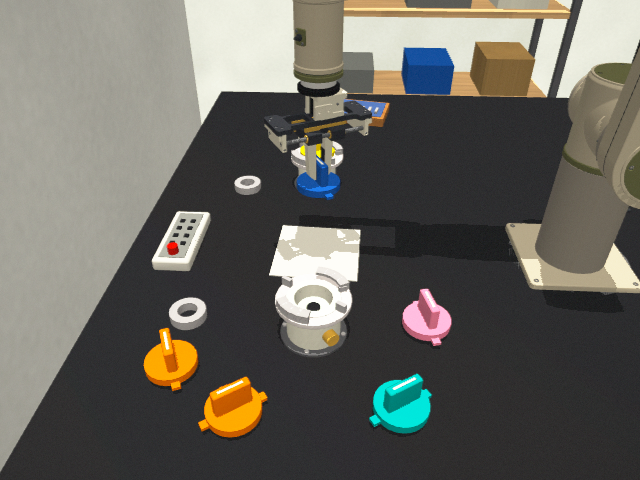

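Cover at (319,180), level and above the mat. Lowering to about 5 mm above contact, holding, then easing down.

>>> servo_tool:
  motion:
    - {"x":0,"y":0,"z":8,"roll":0,"hand":0}
    - {"x":0,"y":0,"z":24,"roll":0,"hand":0}
    - {"x":0,"y":0,"z":44,"roll":0,"hand":0}
    - {"x":0,"y":0,"z":64,"roll":0,"hand":0}
    - {"x":0,"y":0,"z":84,"roll":0,"hand":0}
    - {"x":0,"y":0,"z":104,"roll":0,"hand":0}
    - {"x":0,"y":0,"z":122,"roll":0,"hand":0}
    - {"x":0,"y":0,"z":135,"roll":0,"hand":0}
    - {"x":0,"y":0,"z":143,"roll":0,"hand":0}
    - {"x":0,"y":0,"z":146,"roll":0,"hand":0}
    - {"x":0,"y":0,"z":146,"roll":0,"hand":0}
    - {"x":0,"y":0,"z":146,"roll":0,"hand":0}

```text
clock: 10.1
tool_pos: [534.8, 14.3, 43.5]
tool_rot: [[0.878, 0.479, 0.001], [0.479, -0.878, -0.0], [0.001, 0.001, -1.0]]
wrist_force: [0.6, 0.9, -2.1]
gripper_width: 0.171
```

>>> servo_tool:
  motion:
    - {"x":0,"y":0,"z":1,"roll":0,"hand":0}
    - {"x":0,"y":0,"z":2,"roll":0,"hand":0}
    - {"x":0,"y":0,"z":3,"roll":0,"hand":0}
    - {"x":0,"y":0,"z":4,"roll":0,"hand":0}
    - {"x":0,"y":0,"z":4,"roll":0,"hand":0}
    - {"x":0,"y":0,"z":4,"roll":0,"hand":0}

```text
clock: 10.7
tool_pos: [534.0, 14.4, 38.6]
tool_rot: [[0.878, 0.479, -0.0], [0.479, -0.878, 0.0], [-0.0, -0.0, -1.0]]
wrist_force: [0.9, -0.7, -2.9]
gripper_width: 0.17
```

>>> servo_tool:
  motion:
    - {"x":0,"y":0,"z":0.5,"roll":0,"hand":0}
    - {"x":0,"y":0,"z":1,"roll":0,"hand":0}
    - {"x":0,"y":0,"z":1,"roll":0,"hand":0}
    - {"x":0,"y":0,"z":1,"roll":0,"hand":0}

```text
clock: 11.1
tool_pos: [534.0, 14.3, 37.6]
tool_rot: [[0.878, 0.479, -0.0], [0.479, -0.878, 0.0], [-0.0, -0.0, -1.0]]
wrist_force: [-1.0, 0.3, -2.0]
gripper_width: 0.168
```

>>> servo_tool:
  motion:
    - {"x":0,"y":0,"z":0.5,"roll":0,"hand":0}
    - {"x":0,"y":0,"z":1,"roll":0,"hand":0}
    - {"x":0,"y":0,"z":1,"roll":0,"hand":0}
    - {"x":0,"y":0,"z":1,"roll":0,"hand":0}

```text
clock: 11.5
tool_pos: [534.2, 14.3, 37.6]
tool_rot: [[0.878, 0.479, 0.0], [0.479, -0.878, -0.0], [0.0, 0.0, -1.0]]
wrist_force: [-3.9, -0.1, 6.8]
gripper_width: 0.17
```

Contact with the mat: the z force went from -2 to +7 N. Opening the fingers.

>>> servo_tool:
  motion:
    - {"x":0,"y":0,"z":-0.5,"roll":0,"hand":0}
    - {"x":0,"y":0,"z":-0.5,"roll":0,"hand":25}
    - {"x":0,"y":0,"z":-0.5,"roll":0,"hand":45}
    - {"x":0,"y":0,"z":-0.5,"roll":0,"hand":70}
    - {"x":0,"y":0,"z":-0.5,"roll":0,"hand":80}
    - {"x":0,"y":0,"z":-0.5,"roll":0,"hand":80}
    - {"x":0,"y":0,"z":-0.5,"roll":0,"hand":80}
    - {"x":0,"y":0,"z":-0.5,"roll":0,"hand":80}

```text
clock: 12.3
tool_pos: [534.0, 14.3, 37.1]
tool_rot: [[0.878, 0.479, -0.0], [0.479, -0.878, -0.0], [-0.0, -0.0, -1.0]]
wrist_force: [-0.2, 0.2, -0.5]
gripper_width: 0.724
```

>>> servo_tool:
  motion:
    - {"x":0,"y":0,"z":-5,"roll":0,"hand":80}
    - {"x":0,"y":0,"z":-18,"roll":0,"hand":80}
    - {"x":0,"y":0,"z":-35,"roll":0,"hand":80}
    - {"x":0,"y":0,"z":-55,"roll":0,"hand":80}
    - {"x":0,"y":0,"z":-80,"roll":0,"hand":80}
    - {"x":0,"y":0,"z":-110,"roll":0,"hand":80}
    - {"x":0,"y":0,"z":-140,"roll":0,"hand":80}
    - {"x":0,"y":0,"z":-165,"roll":0,"hand":80}
    - {"x":0,"y":0,"z":-180,"roll":0,"hand":80}
    - {"x":0,"y":0,"z":-180,"roll":0,"hand":80}

```text
clock: 13.3
tool_pos: [535.6, 14.2, 220.6]
tool_rot: [[0.878, 0.479, 0.005], [0.479, -0.878, -0.0], [0.005, 0.003, -1.0]]
wrist_force: [-0.5, 0.2, 0.8]
gripper_width: 0.859
```

```bash
python3 - <<'E'
from h import *
s=read_state();print(s['clock'],s['tool_pos'],s['wrist_force'])
info=camera_info('wrist');im,d=snap('wrist','w5.png');snap('side','side5.png')
K=np.array(info['camera_matrix']);T=np.array(info['extrinsics'])
vv,uu=np.mgrid[:480,:640]
p=np.stack([(uu-K[0,2])/K[0,0]*d,(vv-K[1,2])/K[1,1]*d,d],-1)@T[:3,:3].T+T[:3,3]
i=im.astype(int);b=(d>0)&(i[...,2]-i[...,0]>40)
for lo,hi in((66,80),(24,36)):
    m=b&(p[...,2]>lo)&(p[...,2]<hi);q=p[m];print(m.sum(),cv2.minAreaRect(q[:,:2].astype(np.float32)),np.median(q[:,2]))
    A=np.c_[q[:,:2]-q[:,:2].mean(0),np.ones(len(q))];print(np.linalg.lstsq(A,q[:,2],rcond=None)[0])
E
```

```text
13.3 [535.63813946  14.23603421 220.57103853] [-0.51997775  0.16950126  0.75660654]
1020 ((533.1726684570312, 13.407201766967773), (15.480774879455566, 59.210418701171875), 28.763134002685547) 73.1019045845577
[1.31616025e-02 5.58074388e-03 7.29895101e+01]
4782 ((533.4737548828125, 14.889060974121094), (83.5013656616211, 82.94269561767578), 27.540552139282227) 29.39669110453164
[-1.20997053e-03 -2.57208800e-04  2.94064640e+01]
```

View pics/side5.png

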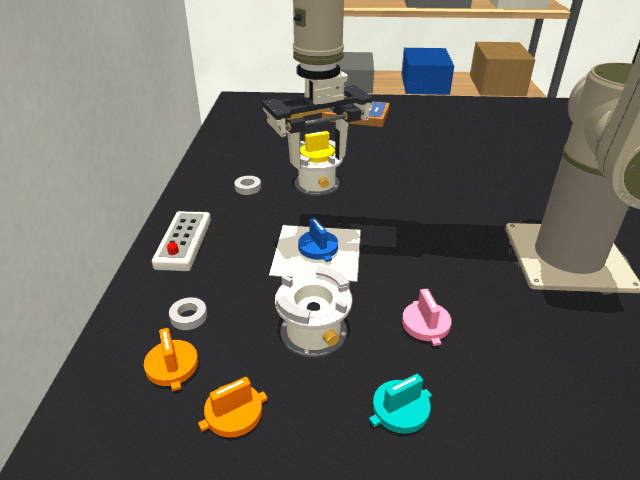

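The cover stands upright in the middle of the mat at (318,243). The gripper is clear and the yellow cover is still at (317,148). Handing in.

```bash
python3 -c "
from cell import *
print(close_job())"
```

```text
the job is handed in; nothing more can be done
None
```

I turned the blue cover about 80° counter-clockwise, lifted it straight off its housing and lowered it while gripped until it touched the white mat. I then released it and backed off upwards. I handed the job in at about 13.4 s, inside the 45 s limit; no verdict is reported.

- **Position:** the last wrist picture puts the cover's axis about 2 mm from the mat centre I measured at the start.
- **Upright:** the disc is level to within about 0.1° and the bar top is at 73 mm, which puts the grip point at its standing height of about 50 mm above the mat.
- **Gripper:** the wrist force is near zero and the fingers are open and clear. They were about 180 mm above the release height.
- **Yellow cover:** it looks unmoved in the last side picture. I checked this by eye only, not by measurement.
- **Disagreements:** two small ones. The top and wrist cameras differed by about 2 mm on the blue bar's position. One network reading from the top camera put the mat centre about 6 mm from my own measurement, and one from the side camera about 9 mm. Both are well within the 50 mm tolerance.

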